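# Re-zero the coffee grinder and set it seven clicks out

### The job

The grinder's dial was left unlocked and has shaken off its setting. Turn the dial clockwise until it comes up against its stop, then open it (anticlockwise) exactly seven clicks, let go of it, and push the red lock tab fully home towards the dial so that it cannot shift again. Leave the espresso cup under the spout, and the mug, tamper and milk pitcher, where they stand.

Things in the scene. Friction and masses are not known exactly. Their poses are not given: they have to be found in the camera images.
- grinder: White electric coffee grinder, 252 long (x) x 124 wide (y) mm, fixed. Origin: centre of its underside; x runs from its front (lock tab, robot's side) to its back, z up. Flat top deck 170 mm up. On it, on the centre line: lock tab in front, black dial with its vertical axis at x = -20, bean hopper at x = 85, radius 39, lid 42 mm above the deck. A spout hangs below the head over the cup.
- dial_axis (a point): Point on the dial's vertical axis, level with its top face (34 mm above the deck). The dial is a black ribbed cap, 50 mm across, to be gripped 6 to 34 mm above the deck; a flat steel flange, 68 mm across and 4 mm high, turns with it. 18 clicks a turn, 20 degrees each. Clockwise from above closes it, up to a firm stop that is itself a click; at the start it is 6 to 10 clicks open (16 at most).
- dial_mark (a point): Point on the white line on the dial's top face, 20 mm out from the dial axis; it goes round with the dial. Where it points when the dial is at its stop is not marked and must be found by turning until it stops. Turning past a click takes up to about 0.2 N m, the stop bears far more; let go, the dial springs into the nearest click. A grip of 25 N carries it past the clicks.
- lock_tab (a point): Centre of the top face of the red lock tab: 12 mm long (grinder x) x 26 mm wide (y), standing 20 mm above the deck. It slides along grinder +x, straight towards the dial.
- lock (a joint): Slide of the lock tab, m: 0 = open, as at the start (84 mm from the dial axis), 0.012 = fully home towards the dial. It takes about 2 N and stays where it is left. From about 0.004 on its tongue enters the dial's wheel, which it can only do while the dial sits in a click; once home the dial cannot turn.
- espresso_cup: Dark blue espresso cup, 63 x 88 x 51 mm, on the grinder's foot below the spout. Origin at the underside. Not to be disturbed.
- mug: White mug, 82 x 117 x 94 mm, origin at the underside. Not to be disturbed.
- tamper: Coffee tamper, 58 mm in diameter, 86 mm high with a wooden handle, origin at the underside. Not to be disturbed.
- pitcher: White milk pitcher, 75 x 103 x 96 mm, origin at the underside. Not to be disturbed.

How it is judged:
By the outcome, as a careful person would: the job done as asked, in the order asked, and still so for the second after the job is handed in, with the robot touching nothing.
It also fails if it takes over 67 s, if anything falls off the work surface, if the arm or the gripper's body presses on something with over 40 N, if the wrist force passes 120 N, or if a joint passes its speed limit or range.

### The arm

A 6-joint arm with a two-finger parallel gripper is mounted at the origin on a cart in front of the work surface, level with it; the furniture and walls round the work are solid. World frame = base frame: x ahead of the robot, y to its left, z up, the work surface at z = 0. Lengths are in m, angles in rad, forces in N, time in s.
With the tool pointing down it reaches from about 0.3 to 0.875 m from the base axis. Payload 4.2 kg.
Tool frame: the origin (TCP) lies at the very end of the fingers, on their centre line; the grasp point (between the pads) lies 19 mm behind it; z points along the fingers, y is the line along which they close (so a half turn about z gives the same grasp; the last joint's range is limited). The gripper opens to 85 mm and grips with 20 to 120 N. Pads are 22 mm wide; open, the fingers measure 114 mm over their backs; the gripper's body (76 mm by 85 mm) begins 54 mm behind the grasp point. The pads swing forward as they close: fully open they stand 13 mm farther back than shut.
Start: joints at [-1.271, 0.32, 1.565, -0, 1.257, -0.02], TCP at [0.181, -0.546, 0.231] pointing down, gripper open.
Joint ranges: [-3.11, 3.11], [-0.84, 2.01], [0.21, 2.61], [-1.34, 4.49], [0.05, 2.63], [-2.56, 2.56]. Speed limits (rad/s): [2.57, 2.57, 3.14, 3.14, 3.14, 3.14].

### API

Orientations are given as a unit quaternion [w, x, y, z].
In Python, from workcell import manip gives the robot as it stands. The module is installed in compiled form; this text tells all that it offers.
- The arm moves only by the tool play_rows, never from a script. Its arguments are lists of equal length, an entry for each row: "jaw": the closure in counts, from 0 (fully open) to 255 (shut); "linear": the shift along the tool's x, y, z in m, a list of three; "delta_rot": the turn, a rotation vector about the tool's x, y, z in degrees, a list of three. A call has 1 to 5 rows; each row shifts and turns the commanded pose from where the row before left it, along the tool's axes as they then stand; what a row does not reach is not made up. A row lasts 1/8 s, in which the tool goes at most 62.5 mm and 10.7 degrees, less where a joint would pass 70% of its speed; a pose out of reach is approached as far as the arm can. A call is refused whole if a number of a shift passes 0.0625 or a number of a turn 10.7, either way. A call with a gripper value outside its range is refused whole. The fingers move at their own pace and stop on an object; "grip_force" is the grip in N (left out, the last holds). Time passes only in rows, so rows that do not move let the fingers close. It gives the time, the measured TCP pose, the force, the opening and the grip force at its end, in the units of the state.
- manip.sense(): the state, without advancing time (a new reading comes with each control period).
- manip.grab_frame(name): name is "side" or "top"; returns a dict with "image" (400x640x3 uint8, red, green, blue), "fx", "fy", "cx", "cy" (pixels), "R" (3x3) and "t" (3): a world point X has camera coordinates R X + t. Camera axes: x right, y down, z forward; pixel columns grow to the right and rows downward; lengths in m; the calibration is good to about 2 mm. A picture is of the moment at which its call begins. There is no depth.
- manip.job_done(): hands the job in; it is judged then, once.
The state is a dict: "clock": time; "joint_positions": joint angles; "joint_velocities": joint speeds; "effort": joint torques, N m; "tool_pos": TCP position; "ee_rot": TCP orientation; "force": force on the tool from outside, world axes, zero at the start; "moment": the same for the moment, N m; "width": finger opening in m; "finger_force": force on a finger pad.
Only numpy, scipy, OpenCV 4.12 (cv2) and the standard library are available. Lean on these libraries where they do the work, as an engineer would, in place of code of your own. Each camera call takes 0.05 s, during which the arm holds its last target. There are 200 camera calls.

## Working session

There is one attempt and no reset: what is moved stays moved. The work goes in short steps, Python scripts to look and compute and a tool call to move; the robot and the scene stay as the last step left them, time stands still between calls to the robot, and variables do not carry over. Pictures are saved under pics/ and viewed, at most 10 in all, crops included, and the job is handed in when it is done.

Besides the shell and the picture viewer there is one more tool, called after "Emit:" as name(argument=value, ...) on one line, values as JSON. play_rows: Moves the arm, as the interface text tells. Its arguments: {"type":"object","properties":{"jaw":{"type":"array"},"linear":{"type":"array"},"delta_rot":{"type":"array"},"grip_force":{"type":"number"}},"required":["jaw","linear","delta_rot"]}

```bash
mkdir -p pics; python3 - <<'E'
from workcell import manip
import cv2,pickle
for n in("top","side"):
    f=manip.grab_frame(n); cv2.imwrite(f"pics/{n}0.png",f["image"][:,:,::-1]); pickle.dump(f,open(n+"0.pkl","wb"))
    print(n,f["fx"],f["fy"],f["cx"],f["cy"],f["R"].round(4).tolist(),f["t"])
print(manip.sense())
E
```

```text
top 503.6165571135107 503.6165571135107 324.7915687489429 204.9098323742012 [[-0.3892, -0.921, -0.0147], [-0.7186, 0.3135, -0.6207], [0.5763, -0.231, -0.7839]] [0.11644688 0.46751365 1.31715551]
side 417.5346360492682 417.5346360492682 320.30062659747165 197.29274398442254 [[-0.8519, -0.5235, -0.0136], [-0.2933, 0.4986, -0.8157], [0.4338, -0.6909, -0.5783]] [0.36991526 0.30676434 0.77356178]
{'clock': 0.1, 'joint_positions': array([-1.27100167e+00,  3.20229254e-01,  1.56555874e+00,  1.03532487e-05,
        1.25739468e+00, -1.99995591e-02]), 'joint_velocities': array([ 0.00047258, -0.00040932, -0.00396251,  0.00067822,  0.00170948,
        0.00017742]), 'effort': array([-6.43817966e-04, -4.16409874e+01, -2.34705663e+01, -4.26056579e-05,
        5.01100294e-03,  2.33615793e-05]), 'tool_pos': array([ 0.18064166, -0.54543949,  0.23056493]), 'ee_rot': array([-7.87927938e-04,  9.87243613e-01,  1.59214999e-01, -1.05982197e-04]), 'force': array([ 0.09038526, -0.0716955 ,  0.21115411]), 'moment': array([ 0.00106824,  0.01437454, -0.03389832]), 'finger_force': 0.0, 'width': 0.08505378944586563}
```

View pics/top0.png

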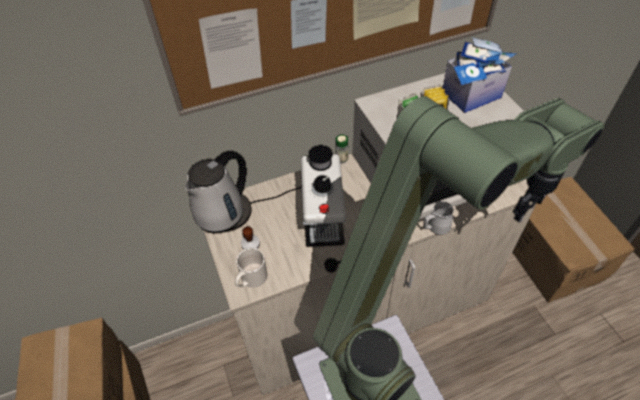

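View pics/side0.png

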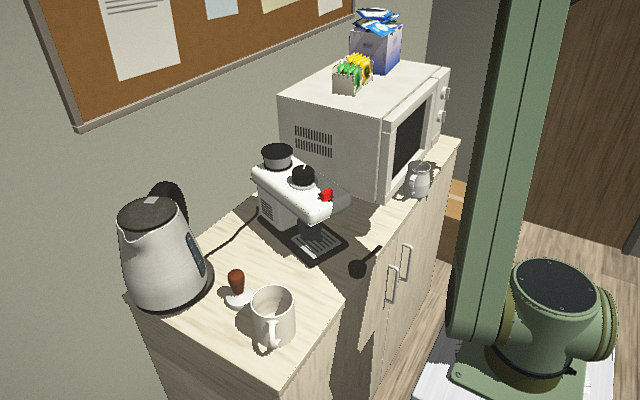

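```bash
python3 - <<'E'
import cv2,numpy as np
s=cv2.imread("pics/side0.png")[140:225,250:340];t=cv2.imread("pics/top0.png")[140:250,295:350]
up=lambda a:cv2.resize(a,None,fx=5,fy=5,interpolation=cv2.INTER_CUBIC)
o=np.zeros((550,725,3),np.uint8);o[:425,:450]=up(s);o[:,450:]=up(t);cv2.imwrite("pics/c0.png",o)
E
```

```text
(no output)
```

View pics/c0.png

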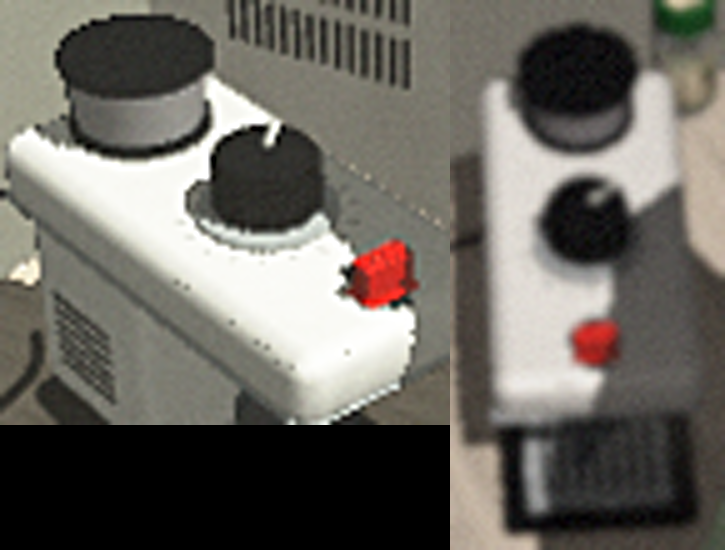

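```bash
cat >h.py <<'E'
import numpy as np,cv2,pickle
from scipy.optimize import least_squares
def proj(f,X):
    c=np.asarray(X)@f["R"].T+f["t"]; return np.c_[f["fx"]*c[:,0]/c[:,2]+f["cx"],f["fy"]*c[:,1]/c[:,2]+f["cy"]]
def atz(f,uv,z):  # pixel -> world point at height z
    d=f["R"].T@np.array([(uv[0]-f["cx"])/f["fx"],(uv[1]-f["cy"])/f["fy"],1]); o=-f["R"].T@f["t"]; return o+d*(z-o[2])/d[2]
def blob(mask,seed):
    n,l,s,c=cv2.connectedComponentsWithStats(mask.astype(np.uint8)); k=l[seed[1],seed[0]]; assert k; return c[k],s[k]
def world(p,P):
    c,s=np.cos(p[2]),np.sin(p[2]);P=np.asarray(P,float); return np.c_[p[0]+c*P[:,0]-s*P[:,1],p[1]+s*P[:,0]+c*P[:,1],P[:,2]]
a=np.linspace(0,2*np.pi,60)
def cyl(x,r,z0,z1): return np.vstack([np.c_[x+r*np.cos(a),r*np.sin(a),0*a+z] for z in(z0,z1)])
def hullc(uv):
    h=cv2.convexHull(uv.astype(np.float32));m=cv2.moments(h);x,y=h[:,0].min(0),h[:,0].max(0);return np.r_[m["m10"]/m["m00"],m["m01"]/m["m00"]],np.r_[x,y]
tab=np.array([[-104+i*6,j*13,170+k*20] for i in(-1,1) for j in(-1,1) for k in(0,1)])/1e3
E
cat >fit.py <<'E'
from h import *
F={n:pickle.load(open(n+"0.pkl","rb")) for n in("top","side")}
seeds={"top":dict(d=(322,184),t=(324,208)),"side":dict(d=(302,177),t=(326,195))}
obs=[]
for n,f in F.items():
    I=f["image"].astype(int);red=(I[...,0]>110)&(I[...,1]<80);blk=I.max(2)<85
    c,s=blob(red,seeds[n]["t"]);obs.append((n,tab,c));print(n,"tab",c,s)
    c,s=blob(blk,seeds[n]["d"]);obs.append((n,cyl(-.02,.025,.174,.204),c));print(n,"dial",c,s)
    u=(320,152) if n=="top" else (276,150)
    c,s=blob(blk,u);print(n,"lid",c,s)
    obs.append((n,cyl(.085,.039,.207,.212),c))
def res(p): return np.concatenate([hullc(proj(F[n],world(p,P)))[0]-c for n,P,c in obs])
for lose in(None,):
    r=least_squares(res,[.65,0,0.3],diff_step=1e-4);print(r.x,r.fun.round(2).reshape(-1,2).tolist())
p=r.x
for n,P,c in obs: print(n,hullc(proj(F[n],world(p,P)))[1].round(1))
print("dial",world(p,[[-.02,0,.204]]),"tab",world(p,[[-.104,0,.19]]))
E
python3 fit.py
```

```text
top tab [323.67241379 207.74137931] [320 204   9   9  58]
top dial [439.05351511 224.78804205] [  282    60   358   340 30440]
top lid [319.58649789 155.68987342] [307 144  26  26 474]
side tab [326.21875 194.28125] [321 188  11  13  96]
side dial [302.90533981 175.5776699 ] [291 165  26  21 412]
side lid [276.32703214 153.67863894] [261 143  32  29 529]
[ 0.5300801  -0.14279715 -0.29506598] [[18.46, 1.0], [-100.45, -40.07], [14.91, -1.02], [20.69, -7.04], [19.01, -6.13], [17.24, -7.45]]
top [337.4 204.6 346.9 212.9]
top [330.2 175.1 347.1 194.4]
top [321.8 144.9 347.2 164.4]
side [340.8 180.3 353.1 194.3]
side [311.1 158.5 332.6 180.5]
side [277.7 137.8 309.4 154.7]
dial [[ 0.51094444 -0.1369811   0.204     ]] tab [[ 0.43057468 -0.11255364  0.19      ]]
```

```bash
python3 - <<'E'
s=open("fit.py").read()
s=s.replace('blk=I.max(2)<85','w=np.zeros(I.shape[:2],bool);w[172:196,310:336]=1\n    blk=(I.max(2)<85)&(w if n=="top" else True);lid=I.max(2)<55')
s=s.replace("c,s=blob(blk,u)","c,s=blob(lid,u)")
open("fit.py","w").write(s)
E
python3 fit.py
```

```text
top tab [323.67241379 207.74137931] [320 204   9   9  58]
top dial [324.13770492 185.57377049] [313 176  23  20 305]
top lid [319.3852459  154.54371585] [308 145  24  24 366]
side tab [326.21875 194.28125] [321 188  11  13  96]
side dial [302.90533981 175.5776699 ] [291 165  26  21 412]
side lid [276.05109489 150.63990268] [261 143  31  17 411]
[ 0.55277861 -0.09933217 -0.33077091] [[0.21, 0.16], [-2.23, -1.7], [0.16, -0.72], [0.77, 0.24], [0.49, -0.07], [0.64, 0.35]]
top [319.2 203.9 328.5 212. ]
top [313.3 174.2 330.3 193.6]
top [306.8 144.1 332.2 163.6]
side [320.6 187.4 333.3 201.7]
side [292.2 164.2 314.4 186.9]
side [260.5 142.3 292.8 159.7]
dial [[ 0.53386276 -0.09283672  0.204     ]] tab [[ 0.45441621 -0.06555585  0.19      ]]
```

```bash
sed -i 's/blk=(I.max(2)<85)&(w/blk=(I.max(2)<(55 if n=="top" else 85))\&(w/' fit.py
cat >>fit.py <<'E'
for n,f in F.items():
    I=f["image"].astype(int);c=proj(f,world(p,[[-.02,0,.204]]))[0]
    best=[]
    for d in range(0,360,5):
        q=np.array([p[0],p[1],0])+0; D=world(p,[[-.02,0,.204]])[0]
        X=[D+[r*np.cos(np.radians(d)),r*np.sin(np.radians(d)),0] for r in np.linspace(.010,.021,6)]
        uv=proj(f,X).astype(np.float32);v=cv2.remap(f["image"].max(2),uv[:,:1],uv[:,1:],cv2.INTER_LINEAR).mean();best.append((v,d))
    print(n,sorted(best)[::-1][:6])
E
python3 fit.py
```

```text
top tab [323.67241379 207.74137931] [320 204   9   9  58]
top dial [322.39534884 184.77209302] [314 176  19  17 215]
top lid [319.3852459  154.54371585] [308 145  24  24 366]
side tab [326.21875 194.28125] [321 188  11  13  96]
side dial [302.90533981 175.5776699 ] [291 165  26  21 412]
side lid [276.05109489 150.63990268] [261 143  31  17 411]
[ 0.55319533 -0.09875211 -0.33114047] [[-0.04, 0.12], [-0.73, -0.94], [-0.06, -0.75], [0.46, 0.32], [0.19, -0.0], [0.37, 0.41]]
top [318.9 203.8 328.3 211.9]
top [313.1 174.2 330.1 193.5]
top [306.6 144.1 332.  163.5]
side [320.3 187.5 333.  201.8]
side [291.9 164.3 314.1 187. ]
side [260.2 142.3 292.6 159.8]
dial [[ 0.53428189 -0.09224967  0.204     ]] tab [[ 0.45484543 -0.06493944  0.19      ]]
top [(np.float64(117.83333333333333), 290), (np.float64(115.33333333333333), 295), (np.float64(112.16666666666667), 285), (np.float64(106.33333333333333), 300), (np.float64(100.5), 280), (np.float64(92.5), 305)]
side [(np.float64(240.16666666666666), 295), (np.float64(212.33333333333334), 290), (np.float64(191.33333333333334), 300), (np.float64(128.0), 305), (np.float64(113.66666666666667), 285), (np.float64(68.16666666666667), 310)]
```

```bash
cat >>h.py <<'E'
from scipy.spatial.transform import Rotation as Ro
def goto(target,yaw=None,prnt=True):
    from workcell import manip
    s=manip.sense();q=s["ee_rot"];R=Ro.from_quat(np.r_[q[1:],q[0]])
    psi=np.degrees(np.arctan2(*R.as_matrix()[[1,0],0]))
    d=np.asarray(target)-s["tool_pos"]
    print("pos",s["tool_pos"].round(4),"yaw",psi.round(2),"tilt",R.as_matrix()[:,2].round(4),"q",np.degrees(s["joint_positions"]).round(1),"F",s["force"].round(1),"M",s["moment"].round(2),"w",round(s["width"],4),"ff",round(s["finger_force"],1),"t",s["clock"])
    print("shift in tool axes",R.inv().apply(d).round(4), "turn about tool z for yaw", None if yaw is None else round(psi-yaw,2))
E
python3 - <<'E'
from h import *
f=pickle.load(open("side0.pkl","rb"))
for uv,z in(((385,198),0),((380,117),.22),((450,65),.22),((279,95),.22),((419,195),0),((358,268),0)): print(uv,atz(f,uv,z).round(3), (atz(f,uv,0)).round(3))
goto([.181,-.546,.40]); goto([.5343,-.0922,.231],None)
E
```

```text
(385, 198) [ 0.433 -0.356  0.   ] [ 0.433 -0.356  0.   ]
(380, 117) [ 0.49  -0.407  0.22 ] [ 0.681 -0.855  0.   ]
(450, 65) [ 0.46  -0.931  0.22 ] [ 0.638 -1.618  0.   ]
(279, 95) [ 0.825 -0.399  0.22 ] [ 1.169 -0.843  0.   ]
(419, 195) [ 0.355 -0.42   0.   ] [ 0.355 -0.42   0.   ]
(358, 268) [ 0.37  -0.065  0.   ] [ 0.37  -0.065  0.   ]
pos [ 0.1806 -0.5454  0.2306] yaw 18.32 tilt [-5.0e-04  1.5e-03 -1.0e+00] q [-72.8  18.3  89.7   0.   72.   -1.1] F [ 0.1 -0.1  0.2] M [ 0.    0.01 -0.03] w 0.0851 ff 0.0 t 0.1
shift in tool axes [ 0.0002  0.0004 -0.1694] turn about tool z for yaw None
pos [ 0.1806 -0.5454  0.2306] yaw 18.32 tilt [-5.0e-04  1.5e-03 -1.0e+00] q [-72.8  18.3  89.7   0.   72.   -1.1] F [ 0.1 -0.1  0.2] M [ 0.    0.01 -0.03] w 0.0851 ff 0.0 t 0.1
shift in tool axes [ 4.782e-01 -3.191e-01  1.000e-04] turn about tool z for yaw None
```

Emit:
play_rows(jaw=[0,0,0,0,0], linear=[[0,0,-0.03],[0,0,-0.03],[0,0,-0.03],[0,0,-0.03],[0,0,-0.02]], delta_rot=[[0,0,-10],[0,0,-10],[0,0,-10],[0,0,-10],[0,0,-10]], grip_force=40)

```text
clock: 0.72
tool_pos: [0.1808, -0.5459, 0.3725]
ee_rot: [0.0, 0.826, 0.564, -0.0]
force: [0.6, 0.3, -0.3]
width: 0.0856
finger_force: 0.0
```

Emit:
play_rows(jaw=[0,0,0,0,0], linear=[[0,0,0],[0,0,0],[0,0,0],[0,0,0],[0,0,0]], delta_rot=[[0,0,-10],[0,0,-10],[0,0,-10],[0,0,-10],[0,0,-10]])

```text
clock: 1.35
tool_pos: [0.1807, -0.5457, 0.3708]
ee_rot: [-0.0, 0.51, 0.86, 0.0]
force: [-0.6, 0.2, 0.0]
width: 0.0855
finger_force: 0.0
```

```bash
python3 -c "
from h import *
goto([.5343,-.0922,.36])"
```

```text
pos [ 0.1807 -0.5457  0.3708] yaw 118.65 tilt [-3.0e-04  1.1e-03 -1.0e+00] q [ -72.8   15.5   74.     0.    90.6 -101.5] F [-0.6  0.2  0. ] M [-0.02  0.08  0.  ] w 0.0855 ff 0.0 t 1.35
shift in tool axes [0.2284 0.5277 0.0111] turn about tool z for yaw None
```

Emit:
play_rows(jaw=[0,0,0,0,0], linear=[[0.015,0.035,0],[0.015,0.035,0],[0.015,0.035,0],[0.015,0.035,0],[0.015,0.035,0]], delta_rot=[[0,0,0],[0,0,0],[0,0,0],[0,0,0],[0,0,0]])

```text
clock: 1.98
tool_pos: [0.2998, -0.3956, 0.3709]
ee_rot: [-0.0, 0.513, 0.859, 0.0]
force: [-0.4, 0.8, 0.6]
width: 0.0851
finger_force: 0.0
```

Emit:
play_rows(jaw=[0,0,0,0,0], linear=[[0.015,0.035,0],[0.015,0.035,0],[0.015,0.035,0],[0.015,0.035,0],[0.015,0.035,0]], delta_rot=[[0,0,0],[0,0,0],[0,0,0],[0,0,0],[0,0,0]])

```text
clock: 2.6
tool_pos: [0.4182, -0.2466, 0.3709]
ee_rot: [-0.0, 0.513, 0.859, -0.0]
force: [0.5, -1.2, -0.1]
width: 0.0855
finger_force: 0.0
```

Emit:
play_rows(jaw=[0,0,0,0,0], linear=[[0.015,0.035,0],[0.015,0.035,0],[0.015,0.035,0],[0.015,0.035,0],[0.015,0.035,0]], delta_rot=[[0,0,0],[0,0,0],[0,0,0],[0,0,0],[0,0,0]])

```text
clock: 3.22
tool_pos: [0.5367, -0.0976, 0.3708]
ee_rot: [-0.0, 0.513, 0.859, -0.0]
force: [0.8, 0.2, 1.0]
width: 0.0857
finger_force: 0.0
```

Emit:
play_rows(jaw=[0,0,0,0,0], linear=[[0,0,0],[0,0,0],[0,0,0],[0,0,0],[0,0,0]], delta_rot=[[0,0,-10.5],[0,0,-10.5],[0,0,-10.5],[0,0,-10.5],[0,0,-10.5]])

```text
clock: 3.85
tool_pos: [0.536, -0.0986, 0.3707]
ee_rot: [-0.001, 0.077, 0.997, 0.0]
force: [0.0, -0.1, 0.3]
width: 0.0851
finger_force: 0.0
```

```bash
python3 -c "
from h import *
goto([.5343,-.0922,.23])
from workcell import manip
for n in('top','side'):
    f=manip.grab_frame(n);pickle.dump(f,open(n+'1.pkl','wb'));I=f['image'][:,:,::-1]
    c=proj(f,[[.534,-.092,.25]])[0].astype(int);cv2.imwrite(f'pics/{n}1.png',cv2.resize(I[c[1]-70:c[1]+50,c[0]-80:c[0]+80],None,fx=4,fy=4,interpolation=cv2.INTER_CUBIC));print(c)
"
```

```text
pos [ 0.536  -0.0986  0.3707] yaw 171.17 tilt [-1.2e-03  2.0e-04 -1.0e+00] q [-11.6  12.5  78.   -0.   89.6 -92.8] F [ 0.  -0.1  0.3] M [ 0.04 -0.01  0.02] w 0.0851 ff 0.0 t 3.85
shift in tool axes [0.0025 0.0061 0.1407] turn about tool z for yaw None
[321 170]
[302 152]
```

View pics/side1.png

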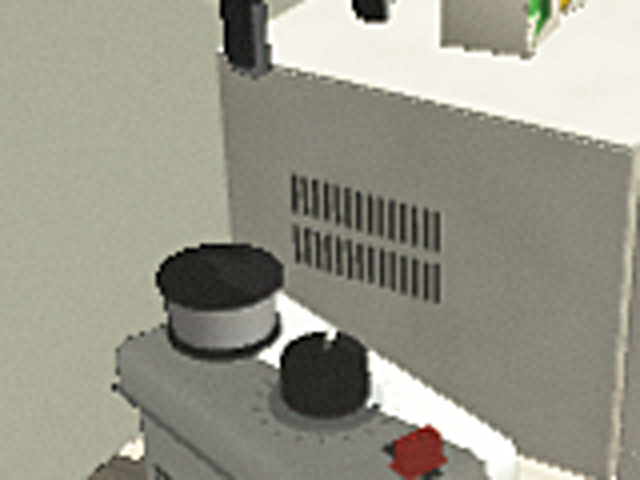

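Emit:
play_rows(jaw=[0,0,0,0,0], linear=[[0.0025,0.006,0.03],[0,0,0.04],[0,0,0.04],[0,0,0.03],[0,0,0]], delta_rot=[[0,0,0],[0,0,0],[0,0,0],[0,0,0],[0,0,0]])

```text
clock: 4.58
tool_pos: [0.5331, -0.0921, 0.229]
ee_rot: [-0.003, 0.081, 0.997, 0.0]
force: [0.6, 0.3, 0.3]
width: 0.0856
finger_force: 0.0
```

Emit:
play_rows(jaw=[0,0,0,0,0], linear=[[0,0,0.02],[0,0,0.02],[0,0,0.015],[0,0,0],[0,0,0]], delta_rot=[[0,0,0],[0,0,0],[0,0,0],[0,0,0],[0,0,0]])

```text
clock: 5.2
tool_pos: [0.5354, -0.0925, 0.1773]
ee_rot: [0.001, 0.08, 0.997, -0.0]
force: [-0.5, 0.4, 0.3]
width: 0.0852
finger_force: 0.0
```

```bash
python3 -c "
from h import *
goto([.5343,-.0922,.175])"
```

```text
pos [ 0.5354 -0.0925  0.1773] yaw 170.8 tilt [ 1.8e-03 -4.0e-04 -1.0e+00] q [-11.   17.8  98.7  -0.   63.4 -91.8] F [-0.5  0.4  0.3] M [ 0.06 -0.03 -0.06] w 0.0852 ff 0.0 t 5.2
shift in tool axes [0.0011 0.0001 0.0023] turn about tool z for yaw None
```

Emit:
play_rows(jaw=[60,100,255,255,255], linear=[[0.001,0,0.002],[0,0,0],[0,0,0],[0,0,0],[0,0,0]], delta_rot=[[0,0,0],[0,0,0],[0,0,0],[0,0,0],[0,0,0]], grip_force=30)

```text
clock: 5.82
tool_pos: [0.5335, -0.0941, 0.1754]
ee_rot: [0.0, 0.08, 0.997, -0.002]
force: [-3.1, -4.8, 4.8]
width: 0.0489
finger_force: 31.2
```

Emit:
play_rows(jaw=[255,255,255], linear=[[0,0,0],[0,0,0],[0,0,0]], delta_rot=[[0,0,0],[0,0,0],[0,0,0]])

```text
clock: 6.2
tool_pos: [0.5335, -0.0941, 0.1754]
ee_rot: [0.0, 0.08, 0.997, -0.002]
force: [-3.4, -5.1, 3.4]
width: 0.0495
finger_force: 31.2
```

```bash
python3 -c "
from h import *
goto([.5343,-.0922,.175])"
```

```text
pos [ 0.5335 -0.0941  0.1754] yaw 170.86 tilt [ 4.0e-04 -4.1e-03 -1.0e+00] q [-11.1  17.7  99.   -0.3  63.2 -91.8] F [-3.4 -5.1  3.4] M [-0.94  0.4  -0.02] w 0.0495 ff 31.2 t 6.2
shift in tool axes [-0.0005  0.002   0.0004] turn about tool z for yaw None
```

Emit:
play_rows(jaw=[255,255,255,255,255], linear=[[0,-0.0015,0],[0,0,0],[0,0,0],[0,0,0],[0,0,0]], delta_rot=[[0,0,5],[0,0,8],[0,0,9],[0,0,9],[0,0,9]])

```text
clock: 6.82
tool_pos: [0.5339, -0.0933, 0.1754]
ee_rot: [0.001, 0.418, 0.908, 0.0]
force: [1.1, 2.2, 4.1]
width: 0.049
finger_force: 31.2
```

```bash
python3 -c "
from h import *
goto([.5343,-.0922,.175])"
```

```text
pos [ 0.5339 -0.0933  0.1754] yaw 130.52 tilt [ 1.6e-03  3.0e-04 -1.0e+00] q [-11.2  17.7  99.    0.   63.2 -51.7] F [1.1 2.2 4.1] M [0.26 0.2  0.17] w 0.049 ff 31.2 t 6.825
shift in tool axes [0.0006 0.0011 0.0004] turn about tool z for yaw None
```

Emit:
play_rows(jaw=[255,255,255,255,255], linear=[[0,0,0],[0,0,0],[0,0,0],[0,0,0],[0,0,0]], delta_rot=[[0,0,10],[0,0,10],[0,0,10],[0,0,10],[0,0,10]])

```text
clock: 7.45
tool_pos: [0.535, -0.0929, 0.1754]
ee_rot: [0.001, 0.763, 0.646, 0.002]
force: [4.6, 3.2, 3.1]
width: 0.0487
finger_force: 31.1
```

Emit:
play_rows(jaw=[255,255,255,255,255], linear=[[0,0,0],[0,0,0],[0,0,0],[0,0,0],[0,0,0]], delta_rot=[[0,0,5],[0,0,5],[0,0,5],[0,0,5],[0,0,5]])

```text
clock: 8.07
tool_pos: [0.5356, -0.0931, 0.1754]
ee_rot: [0.001, 0.884, 0.467, 0.003]
force: [5.8, 1.0, 1.0]
width: 0.0492
finger_force: 31.0
```

```bash
python3 -c "
from h import *
goto([.5343,-.0922,.175])"
```

```text
pos [ 0.5356 -0.0931  0.1754] yaw 55.63 tilt [ 0.0054  0.001  -1.    ] q [-11.1  17.8  98.9   0.1  63.   23.2] F [5.8 1.  1. ] M [ 0.53 -0.34 -0.06] w 0.0492 ff 31.0 t 8.075
shift in tool axes [ 0.     -0.0016  0.0004] turn about tool z for yaw None
```

Emit:
play_rows(jaw=[255,255,255], linear=[[0,0,0],[0,0,0],[0,0,0]], delta_rot=[[0,0,5],[0,0,5],[0,0,0]])

```text
clock: 8.45
tool_pos: [0.5359, -0.0932, 0.1754]
ee_rot: [0.001, 0.921, 0.389, 0.003]
force: [5.1, 1.6, 1.1]
width: 0.049
finger_force: 31.0
```

```bash
python3 -c "
from h import *
goto([.5343,-.0922,.175])"
```

```text
pos [ 0.5359 -0.0932  0.1754] yaw 45.77 tilt [ 5.8e-03  8.0e-04 -1.0e+00] q [-11.1  17.8  98.9   0.1  62.9  33. ] F [5.1 1.6 1.1] M [ 0.48 -0.43  0.03] w 0.049 ff 31.0 t 8.45
shift in tool axes [-0.0003 -0.0018  0.0004] turn about tool z for yaw None
```

Emit:
play_rows(jaw=[255,255,255], linear=[[0,0,0],[0,0,0],[0,0,0]], delta_rot=[[0,0,5],[0,0,5],[0,0,0]])

```text
clock: 8.82
tool_pos: [0.536, -0.0934, 0.1754]
ee_rot: [0.001, 0.952, 0.307, 0.003]
force: [5.6, 1.0, 0.0]
width: 0.0492
finger_force: 30.9
```

```bash
python3 -c "
from h import *
goto([.5343,-.0922,.175])"
```

```text
pos [ 0.536  -0.0934  0.1754] yaw 35.74 tilt [ 6.3e-03  5.0e-04 -1.0e+00] q [-11.2  17.8  98.9   0.1  62.9  43.1] F [5.6 1.  0. ] M [ 0.45 -0.49 -0.14] w 0.0492 ff 30.9 t 8.825
shift in tool axes [-0.0007 -0.002   0.0004] turn about tool z for yaw None
```

Emit:
play_rows(jaw=[255,255,255], linear=[[0,0,0],[0,0,0],[0,0,0]], delta_rot=[[0,0,5],[0,0,5],[0,0,0]])

```text
clock: 9.2
tool_pos: [0.5362, -0.0937, 0.1754]
ee_rot: [0.001, 0.975, 0.223, 0.003]
force: [4.8, 0.2, 1.6]
width: 0.0488
finger_force: 31.0
```

```bash
python3 -c "
from h import *
goto([.5343,-.0922,.175])"
```

```text
pos [ 0.5362 -0.0937  0.1754] yaw 25.77 tilt [ 6.6e-03  1.0e-04 -1.0e+00] q [-11.2  17.8  98.9   0.1  62.9  53. ] F [4.8 0.2 1.6] M [ 0.41 -0.56  0.05] w 0.0488 ff 31.0 t 9.2
shift in tool axes [-0.0011 -0.0021  0.0004] turn about tool z for yaw None
```

Emit:
play_rows(jaw=[255,255,255], linear=[[0,0,0],[0,0,0],[0,0,0]], delta_rot=[[0,0,5],[0,0,5],[0,0,0]])

```text
clock: 9.57
tool_pos: [0.5363, -0.0939, 0.1754]
ee_rot: [0.001, 0.991, 0.137, 0.003]
force: [5.3, -0.6, 0.3]
width: 0.0492
finger_force: 31.0
```

```bash
python3 -c "
from h import *
goto([.5343,-.0922,.175])"
```

```text
pos [ 0.5363 -0.0939  0.1754] yaw 15.74 tilt [ 7.e-03 -4.e-04 -1.e+00] q [-11.2  17.8  98.9   0.1  62.9  63.1] F [ 5.3 -0.6  0.3] M [ 0.27 -0.72 -0.14] w 0.0492 ff 31.0 t 9.575
shift in tool axes [-0.0014 -0.0022  0.0004] turn about tool z for yaw None
```

Emit:
play_rows(jaw=[255,255,255], linear=[[0,0,0],[0,0,0],[0,0,0]], delta_rot=[[0,0,5],[0,0,5],[0,0,0]])

```text
clock: 9.95
tool_pos: [0.5363, -0.0941, 0.1754]
ee_rot: [0.001, 0.999, 0.05, 0.004]
force: [5.8, -1.2, -0.3]
width: 0.0488
finger_force: 31.0
```

```bash
python3 -c "
from h import *
goto([.5343,-.0922,.175])"
```

```text
pos [ 0.5363 -0.0941  0.1754] yaw 5.78 tilt [ 7.2e-03 -9.0e-04 -1.0e+00] q [-11.2  17.8  98.9   0.   62.9  73. ] F [ 5.8 -1.2 -0.3] M [ 0.13 -0.81 -0.  ] w 0.0488 ff 31.0 t 9.95
shift in tool axes [-0.0018 -0.0021  0.0004] turn about tool z for yaw None
```

Emit:
play_rows(jaw=[255,255,255], linear=[[0,0,0],[0,0,0],[0,0,0]], delta_rot=[[0,0,5],[0,0,5],[0,0,0]])

```text
clock: 10.32
tool_pos: [0.5364, -0.0944, 0.1754]
ee_rot: [0.001, 0.999, -0.037, 0.004]
force: [5.4, -2.3, -0.4]
width: 0.0492
finger_force: 31.1
```

```bash
python3 -c "
from h import *
goto([.5343,-.0922,.175])"
```

```text
pos [ 0.5364 -0.0944  0.1754] yaw -4.25 tilt [ 0.0074 -0.0014 -1.    ] q [-11.2  17.8  98.9   0.   62.8  83.1] F [ 5.4 -2.3 -0.4] M [ 0.   -0.8  -0.07] w 0.0492 ff 31.1 t 10.325
shift in tool axes [-0.0023 -0.0021  0.0004] turn about tool z for yaw None
```

Emit:
play_rows(jaw=[255,255,255], linear=[[0,0,0],[0,0,0],[0,0,0]], delta_rot=[[0,0,5],[0,0,5],[0,0,0]])

```text
clock: 10.7
tool_pos: [0.5359, -0.0946, 0.1756]
ee_rot: [0.001, 0.992, -0.122, 0.003]
force: [4.0, -2.7, 2.4]
width: 0.049
finger_force: 31.3
```

```bash
python3 -c "
from h import *
goto([.5343,-.0922,.175])"
```

```text
pos [ 0.5359 -0.0946  0.1756] yaw -14.06 tilt [ 0.0062 -0.0022 -1.    ] q [-11.2  17.8  98.9  -0.1  62.9  92.9] F [ 4.  -2.7  2.4] M [-0.11 -0.72  0.52] w 0.049 ff 31.3 t 10.7
shift in tool axes [-0.0021 -0.0019  0.0005] turn about tool z for yaw None
```

Emit:
play_rows(jaw=[255,255,255], linear=[[0,0,0],[0,0,0],[0,0,0]], delta_rot=[[0,0,5],[0,0,5],[0,0,0]])

```text
clock: 11.08
tool_pos: [0.5341, -0.0941, 0.1756]
ee_rot: [0.001, 0.978, -0.208, 0.001]
force: [0.6, -0.5, 6.0]
width: 0.0491
finger_force: 31.9
```

```bash
python3 -c "
from h import *
goto([.5343,-.0922,.175])
from workcell import manip
o=[]
for n in('top','side'):
    f=manip.grab_frame(n);pickle.dump(f,open(n+'2.pkl','wb'));I=f['image'][:,:,::-1]
    c=proj(f,[[.534,-.093,.204]])[0].astype(int);o.append(cv2.resize(I[c[1]-35:c[1]+35,c[0]-35:c[0]+35],(400,400),interpolation=cv2.INTER_CUBIC))
cv2.imwrite('pics/c2.png',np.hstack(o))
"
```

```text
pos [ 0.5341 -0.0941  0.1756] yaw -23.98 tilt [ 0.0024 -0.0017 -1.    ] q [-1.120e+01  1.770e+01  9.900e+01 -1.000e-01  6.310e+01  1.028e+02] F [ 0.6 -0.5  6. ] M [-0.18  0.03  0.73] w 0.0491 ff 31.9 t 11.075
shift in tool axes [-0.0006 -0.0018  0.0006] turn about tool z for yaw None
```

View pics/c2.png

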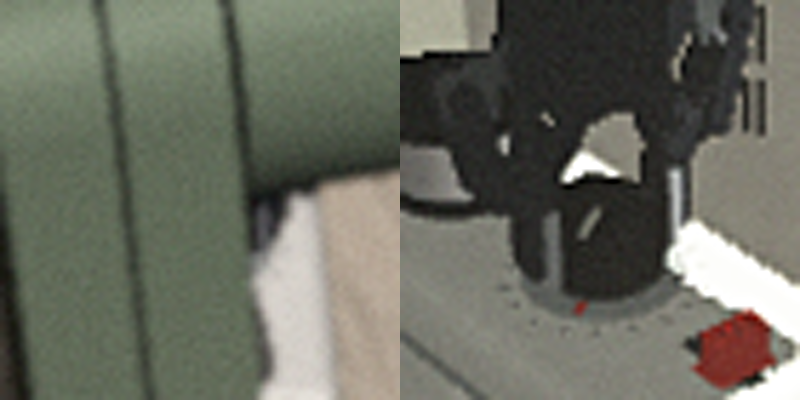

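```bash
cat >mark.py <<'E'
from h import *
def mark(f,D,lo=.008,hi=.021):
    b=[]
    for d in range(0,360,2):
        t=np.radians(d);X=[np.add(D,[r*np.cos(t),r*np.sin(t),0]) for r in np.linspace(lo,hi,8)]
        uv=proj(f,X).astype(np.float32);b.append(cv2.remap(f["image"].min(2),uv[:,:1],uv[:,1:],cv2.INTER_LINEAR).mean())
    b=np.array(b);return [(int(2*k),int(b[k])) for k in np.argsort(-b)[:7]]
if __name__=="__main__":
    import sys
    D=[.5345,-.0930,.204]
    for k in sys.argv[1:]: print(k,mark(pickle.load(open(k+".pkl","rb")),D))
    f=pickle.load(open("side2.pkl","rb"));o=proj(f,[[.534,-.093,.204]])[0].astype(int)-35
    for uv in((582,236),(600,207)):
        p=atz(f,np.array([(uv[0]-400)/5.714,uv[1]/5.714])-.4+o,.204)-D;print(p.round(4),np.degrees(np.arctan2(p[1],p[0])))
E
python3 mark.py top0 side0 side1 top1 side2
```

```text
top0 [(290, 111), (292, 111), (294, 110), (288, 110), (296, 108), (286, 107), (298, 105)]
side0 [(294, 230), (296, 227), (292, 219), (298, 208), (290, 198), (300, 185), (288, 166)]
side1 [(294, 164), (296, 163), (292, 155), (298, 146), (290, 142), (300, 125), (288, 119)]
top1 [(358, 103), (0, 103), (338, 103), (2, 103), (356, 103), (334, 102), (336, 102)]
side2 [(102, 96), (100, 95), (104, 93), (98, 91), (106, 85), (96, 84), (94, 77)]
[-0.0054  0.0223  0.    ] 103.51638587014429
[ 0.0005  0.0007 -0.    ] 54.24509261132326
```

Emit:
play_rows(jaw=[255,255,255,255,255], linear=[[0,0,0],[0,0,0],[0,0,0],[0,0,0],[0,0,0]], delta_rot=[[0,0,-5],[0,0,-10],[0,0,-10],[0,0,-10],[0,0,-10]])

```text
clock: 11.8
tool_pos: [0.5342, -0.0947, 0.1755]
ee_rot: [0.001, 0.983, 0.184, 0.001]
force: [-0.3, -3.6, 4.6]
width: 0.0491
finger_force: 31.8
```

Emit:
play_rows(jaw=[255,255,255,255,255], linear=[[0,0,0],[0,0,0],[0,0,0],[0,0,0],[0,0,0]], delta_rot=[[0,0,-10],[0,0,-10],[0,0,-10],[0,0,-10],[0,0,-10]])

```text
clock: 12.42
tool_pos: [0.5347, -0.095, 0.1755]
ee_rot: [0.002, 0.813, 0.582, 0.001]
force: [1.6, -4.8, 3.7]
width: 0.0495
finger_force: 31.7
```

```bash
python3 -c "
from h import *
goto([.5343,-.0922,.175])"
```

```text
pos [ 0.5347 -0.095   0.1755] yaw 71.21 tilt [ 0.0039 -0.0028 -1.    ] q [-11.2  17.8  99.   -0.1  63.    7.6] F [ 1.6 -4.8  3.7] M [-0.57 -0.29 -0.06] w 0.0495 ff 31.7 t 12.425
shift in tool axes [ 0.0026 -0.0013  0.0005] turn about tool z for yaw None
```

```bash
cat >line.py <<'E'
from h import *
def line(f,c0=(.5345,-.0935,.204)):
    # rectify dial top plane to 0.25 mm/px, world x right, y up
    s=.00025;N=120
    g=np.mgrid[-N:N+1,-N:N+1];X=np.stack([c0[0]+g[1]*s,c0[1]-g[0]*s,0*g[0]+c0[2]],-1).reshape(-1,3)
    uv=proj(f,X).astype(np.float32).reshape(2*N+1,2*N+1,2)
    I=cv2.remap(f["image"].min(2),uv[...,0],uv[...,1],cv2.INTER_CUBIC)
    return I
def pca(I,thr,rmax=.022):
    N=120;s=.00025;r,c=np.mgrid[-N:N+1,-N:N+1];m=(I>thr)&(r*r+c*c<(rmax/s)**2)
    w=I[m].astype(float)-thr;P=np.c_[c[m],-r[m]]*s;mu=np.average(P,axis=0,weights=w);C=np.cov(P.T,aweights=w)
    e,v=np.linalg.eigh(C);d=v[:,1]*np.sign(v[:,1]@mu);return (mu*1e3).round(2),np.degrees(np.arctan2(d[1],d[0])).round(1)%360,(np.sqrt(e)*1e3).round(2),np.degrees(np.arctan2(mu[1],mu[0])).round(1)%360
if __name__=="__main__":
    import sys
    from workcell import manip
    if sys.argv[1]=="new": pickle.dump(manip.grab_frame("side"),open(sys.argv[2]+".pkl","wb"));pickle.dump(manip.grab_frame("top"),open(sys.argv[2]+"t.pkl","wb"));goto([.5343,-.0935,.175]);ks=sys.argv[2:3]
    else: ks=sys.argv[1:]
    for k in ks:
        I=line(pickle.load(open(k+".pkl","rb")));cv2.imwrite("pics/r_"+k+".png",I)
        print(k,[pca(I,t) for t in(60,90)])
E
python3 line.py new side3; python3 line.py side0 side1 side2 top0; python3 -c "
import cv2,numpy as np
cv2.imwrite('pics/rect.png',cv2.resize(np.hstack([cv2.imread('pics/r_%s.png'%k) for k in('side0','side2','side3')]),None,fx=1.1,fy=1.1))"
```

```text
pos [ 0.5347 -0.095   0.1755] yaw 70.88 tilt [ 0.0038 -0.0028 -1.    ] q [-11.2  17.8  99.   -0.1  63.    8. ] F [ 2.3 -5.5  5.8] M [-0.7  -0.32  0.01] w 0.0497 ff 31.8 t 12.525
shift in tool axes [ 0.0013 -0.0009  0.0005] turn about tool z for yaw None
side3 [(array([-14.27,   6.24]), np.float64(140.7), array([1.68, 6.92]), np.float64(156.4)), (array([-17.34,   8.53]), np.float64(123.5), array([0.78, 1.6 ]), np.float64(153.8))]
side0 [(array([  5.89, -12.02]), np.float64(291.9), array([1.92, 5.16]), np.float64(296.1)), (array([  6.06, -12.33]), np.float64(291.8), array([1.24, 4.97]), np.float64(296.2))]
side1 [(array([  7.14, -15.73]), np.float64(300.2), array([2.5 , 3.43]), np.float64(294.4)), (array([  7.66, -16.44]), np.float64(293.6), array([1.3 , 2.35]), np.float64(295.0))]
side2 [(array([ 0.98, 13.22]), np.float64(21.7), array([4.97, 6.05]), np.float64(85.8)), (array([ 0.11, 13.56]), np.float64(26.7), array([4.21, 5.46]), np.float64(89.5))]
top0 [(array([ 8.11, -9.81]), np.float64(239.6), array([5.66, 9.3 ]), np.float64(309.6)), (array([  7.72, -11.7 ]), np.float64(247.1), array([5.36, 7.8 ]), np.float64(303.4))]
```

View pics/rect.png

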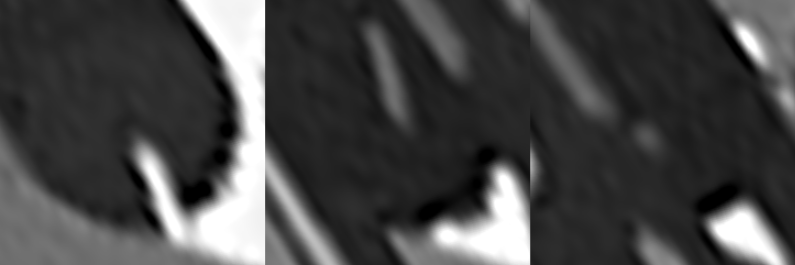

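Emit:
play_rows(jaw=[255,255,255,255,255], linear=[[0,0,0],[0,0,0],[0,0,0],[0,0,0],[0,0,0]], delta_rot=[[0,0,-10],[0,0,-10],[0,0,-10],[0,0,-10],[0,0,-5]])

```text
clock: 13.15
tool_pos: [0.5353, -0.095, 0.1756]
ee_rot: [0.003, 0.531, 0.847, 0.0]
force: [3.6, -4.8, 5.4]
width: 0.049
finger_force: 31.7
```

```bash
python3 line.py new side4
```

```text
pos [ 0.5353 -0.095   0.1755] yaw 115.77 tilt [ 0.005  -0.0027 -1.    ] q [-11.2  17.8  98.9  -0.1  63.  -36.9] F [ 3.7 -4.9  3.8] M [-0.63 -0.6   0.11] w 0.0494 ff 31.7 t 13.25
shift in tool axes [ 0.0018 -0.0002  0.0005] turn about tool z for yaw None
side4 [(array([ -3.27, -10.88]), np.float64(245.0), array([1.68, 6.23]), np.float64(253.3)), (array([-2.5 , -8.99]), np.float64(246.0), array([0.78, 6.22]), np.float64(254.4))]
```

Emit:
play_rows(jaw=[200,80,0,0,0], linear=[[0,0,0],[0,0,0],[0,0,0],[0,0,0],[0,0,0]], delta_rot=[[0,0,0],[0,0,0],[0,0,0],[0,0,0],[0,0,0]])

```text
clock: 13.88
tool_pos: [0.5332, -0.0935, 0.1741]
ee_rot: [-0.0, 0.531, 0.847, -0.0]
force: [-0.6, 0.7, -1.1]
width: 0.0853
finger_force: 0.0
```

Emit:
play_rows(jaw=[0,0,0,0,0], linear=[[0,0,-0.02],[0,0,-0.04],[0,0,-0.04],[0,0,-0.04],[0,0,0]], delta_rot=[[0,0,0],[0,0,0],[0,0,0],[0,0,0],[0,0,0]])

```text
clock: 14.5
tool_pos: [0.5348, -0.0939, 0.3177]
ee_rot: [0.003, 0.531, 0.847, 0.001]
force: [0.1, -0.2, -0.1]
width: 0.0859
finger_force: 0.0
```

```bash
python3 line.py new side5; python3 mark.py side5; python3 -c "
import cv2,numpy as np
cv2.imwrite('pics/rect2.png',cv2.resize(np.hstack([cv2.imread('pics/r_%s.png'%k) for k in('side0','side4','side5')]),None,fx=1.1,fy=1.1))"
```

```text
pos [ 0.5331 -0.0935  0.3139] yaw 115.82 tilt [-5.e-04  1.e-04 -1.e+00] q [-11.2  12.9  85.4   0.   81.8 -37. ] F [-0.8  0.5 -1.6] M [-0.04  0.02  0.02] w 0.0854 ff 0.0 t 14.6
shift in tool axes [-0.0005  0.0011  0.1389] turn about tool z for yaw None
side5 [(array([ -3.6 , -15.16]), np.float64(253.1), array([2.07, 4.42]), np.float64(256.6)), (array([ -4.04, -16.19]), np.float64(254.5), array([1.61, 3.36]), np.float64(256.0))]
side5 [(256, 155), (254, 153), (258, 151), (252, 145), (260, 144), (262, 134), (250, 134)]
[-0.0054  0.0223  0.    ] 103.51638587014429
[ 0.0005  0.0007 -0.    ] 54.24509261132326
```

View pics/rect2.png

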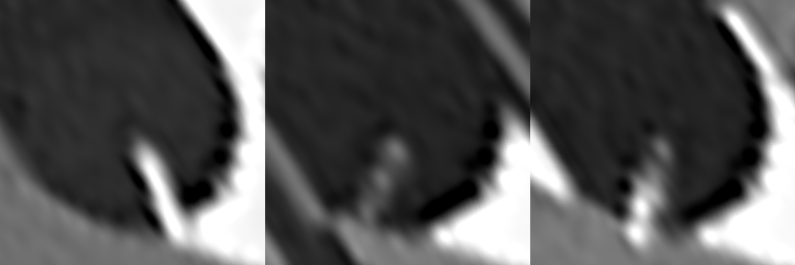

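Emit:
play_rows(jaw=[255,255,255,255,255], linear=[[0,0,0],[0,0,0],[0,0,0],[0,0,0],[0,0,0]], delta_rot=[[0,0,-9],[0,0,-9],[0,0,-9],[0,0,-9],[0,0,-9.2]])

```text
clock: 15.22
tool_pos: [0.5326, -0.0935, 0.3122]
ee_rot: [-0.002, 0.162, 0.987, 0.0]
force: [-0.0, 0.1, 0.4]
width: 0.0
finger_force: 0.0
```

```bash
python3 -c "
from h import *
goto([.4291,-.0568,.177],161)"
```

```text
pos [ 0.5326 -0.0935  0.3122] yaw 161.32 tilt [-4.1e-03  8.0e-04 -1.0e+00] q [-11.2  13.   85.5  -0.   81.8 -82.5] F [-0.   0.1  0.4] M [0.01 0.05 0.09] w 0.0 ff 0.0 t 15.225
shift in tool axes [0.1093 0.0017 0.1356] turn about tool z for yaw 0.32
```

Emit:
play_rows(jaw=[255,255,255,255,255], linear=[[0.03,0.001,0],[0.03,0.001,0],[0.03,0,0],[0.02,0,0],[0,0,0]], delta_rot=[[0,0,0],[0,0,0],[0,0,0],[0,0,0],[0,0,0]])

```text
clock: 15.85
tool_pos: [0.4291, -0.0558, 0.3139]
ee_rot: [-0.0, 0.165, 0.986, -0.0]
force: [-0.3, 0.2, -0.1]
width: -0.0002
finger_force: 0.0
```

Emit:
play_rows(jaw=[255,255,255,255,255], linear=[[0,0,0.03],[0,0,0.04],[0,0,0.04],[0,0,0.015],[0,0,0]], delta_rot=[[0,0,0],[0,0,0],[0,0,0],[0,0,0],[0,0,0]])

```text
clock: 16.48
tool_pos: [0.4301, -0.0562, 0.1878]
ee_rot: [-0.002, 0.165, 0.986, -0.0]
force: [0.2, 0.6, -0.4]
width: 0.0002
finger_force: 0.0
```

```bash
python3 -c "
from h import *
goto([.4291,-.0568,.177],161)
from workcell import manip
f=manip.grab_frame('side');c=proj(f,[[.46,-.068,.19]])[0].astype(int);cv2.imwrite('pics/s6.png',cv2.resize(f['image'][c[1]-40:c[1]+30,c[0]-45:c[0]+45,::-1],None,fx=6,fy=6,interpolation=cv2.INTER_CUBIC))"
```

```text
pos [ 0.4301 -0.0562  0.1878] yaw 161.01 tilt [-3.e-03  3.e-04 -1.e+00] q [ -9.    7.8 110.7  -0.   61.8 -80. ] F [ 0.2  0.6 -0.4] M [ 0.02  0.01 -0.05] w 0.0002 ff 0.0 t 16.475
shift in tool axes [ 0.0008 -0.0009  0.0108] turn about tool z for yaw 0.01
```

View pics/s6.png

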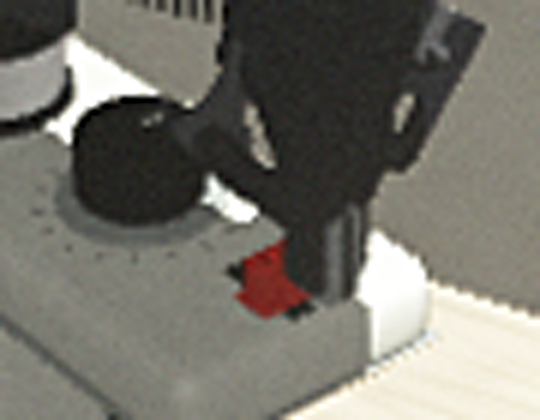

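Emit:
play_rows(jaw=[255,255,255,255,255], linear=[[0,-0.0005,0.005],[0,0,0.005],[0,0,0],[-0.004,0,0],[0,0,0]], delta_rot=[[0,0,0],[0,0,0],[0,0,0],[0,0,0],[0,0,0]])

```text
clock: 17.15
tool_pos: [0.4342, -0.058, 0.1795]
ee_rot: [0.0, 0.165, 0.986, -0.0]
force: [0.3, -0.0, -0.4]
width: -0.0003
finger_force: 0.0
```

Emit:
play_rows(jaw=[255,255,255], linear=[[-0.002,0,0],[-0.002,0,0],[0,0,0]], delta_rot=[[0,0,0],[0,0,0],[0,0,0]])

```text
clock: 17.52
tool_pos: [0.4376, -0.0592, 0.1793]
ee_rot: [0.0, 0.165, 0.986, -0.0]
force: [0.1, -0.5, 0.1]
width: 0.0003
finger_force: 0.0
```

Emit:
play_rows(jaw=[255,255,255], linear=[[-0.002,0,0],[-0.002,0,0],[0,0,0]], delta_rot=[[0,0,0],[0,0,0],[0,0,0]])

```text
clock: 17.9
tool_pos: [0.441, -0.0604, 0.1792]
ee_rot: [-0.0, 0.165, 0.986, -0.0]
force: [-1.1, 0.9, 0.0]
width: -0.0
finger_force: 0.8
```

```bash
cat >tab.py <<'E'
from h import *
from workcell import manip
goto([.4291,-.0568,.177],161)
s=manip.sense();u=np.array([.9457,-.3251]);print("along u rel dial",(s["tool_pos"][:2]-[.535,-.0932])@u,"Fu",s["force"][:2]@u)
E
python3 tab.py
```

```text
pos [ 0.441  -0.0604  0.1792] yaw 161.02 tilt [-8.e-04  1.e-04 -1.e+00] q [ -9.3   9.2 110.3  -0.   60.6 -80.3] F [-1.1  0.9  0. ] M [ 0.1   0.27 -0.01] w -0.0 ff 0.8 t 17.9
shift in tool axes [ 0.0124 -0.0005  0.0022] turn about tool z for yaw 0.02
along u rel dial -0.09956339567974447 Fu -1.386451675130275
```

Contact at about −0.0996..−0.101; push on in small steps until the force rises.

Emit:
play_rows(jaw=[255,255,255,255,255], linear=[[-0.002,0,0],[-0.002,0,0],[-0.002,0,0],[-0.002,0,0],[0,0,0]], delta_rot=[[0,0,0],[0,0,0],[0,0,0],[0,0,0],[0,0,0]])

```text
clock: 18.52
tool_pos: [0.4491, -0.0632, 0.1792]
ee_rot: [0.0, 0.165, 0.986, -0.0]
force: [-2.3, -0.1, -0.3]
width: 0.0001
finger_force: 0.5
```

```bash
python3 tab.py
```

```text
pos [ 0.4491 -0.0632  0.1792] yaw 161.02 tilt [ 3.e-04 -4.e-04 -1.e+00] q [ -9.5   9.9 109.4  -0.   60.7 -80.5] F [-2.3 -0.1 -0.3] M [-0.04  0.2   0.06] w 0.0001 ff 0.5 t 18.525
shift in tool axes [ 0.021  -0.0004  0.0022] turn about tool z for yaw 0.02
along u rel dial -0.09098568899077854 Fu -2.13316477693868
```

Emit:
play_rows(jaw=[255,255,255], linear=[[-0.001,0,0],[-0.001,0,0],[0,0,0]], delta_rot=[[0,0,0],[0,0,0],[0,0,0]])

```text
clock: 18.9
tool_pos: [0.4507, -0.0638, 0.1793]
ee_rot: [0.0, 0.165, 0.986, -0.0]
force: [-1.7, 0.1, 0.1]
width: -0.0002
finger_force: 0.8
```

```bash
python3 tab.py
```

```text
pos [ 0.4507 -0.0638  0.1793] yaw 161.02 tilt [ 0.e+00 -2.e-04 -1.e+00] q [ -9.5  10.1 109.1  -0.   60.8 -80.5] F [-1.7  0.1  0.1] M [-0.05  0.29 -0.08] w -0.0002 ff 0.8 t 18.9
shift in tool axes [ 0.0227 -0.0005  0.0023] turn about tool z for yaw 0.02
along u rel dial -0.08925140591254518 Fu -1.694112193439765
```

Emit:
play_rows(jaw=[255,255,255], linear=[[-0.001,0,0],[-0.001,0,0],[0,0,0]], delta_rot=[[0,0,0],[0,0,0],[0,0,0]])

```text
clock: 19.27
tool_pos: [0.4513, -0.064, 0.1792]
ee_rot: [-0.002, 0.165, 0.986, 0.0]
force: [-5.6, 0.2, 3.4]
width: -0.0004
finger_force: 2.8
```

```bash
python3 tab.py
```

```text
pos [ 0.4513 -0.064   0.1792] yaw 161.02 tilt [-3.e-03  7.e-04 -1.e+00] q [ -9.5  10.2 109.    0.   61.  -80.5] F [-5.6  0.2  3.4] M [ 0.12  0.9  -0.  ] w -0.0004 ff 2.8 t 19.275
shift in tool axes [ 0.0234 -0.0004  0.0023] turn about tool z for yaw 0.02
along u rel dial -0.08862541790003553 Fu -5.391119188151597
```

Emit:
play_rows(jaw=[255,255,255,255], linear=[[-0.001,0,0],[-0.001,0,0],[0,0,0],[0,0,0]], delta_rot=[[0,0,0],[0,0,0],[0,0,0],[0,0,0]])

```text
clock: 19.77
tool_pos: [0.4514, -0.064, 0.1792]
ee_rot: [-0.004, 0.165, 0.986, 0.0]
force: [-11.0, 3.7, 6.0]
width: 0.0003
finger_force: 5.3
```

```bash
python3 tab.py
```

```text
pos [ 0.4514 -0.064   0.1792] yaw 161.01 tilt [-0.007  0.002 -1.   ] q [-9.600e+00  1.030e+01  1.088e+02  1.000e-01  6.130e+01 -8.060e+01] F [-11.    3.7   6. ] M [ 0.4   1.7  -0.02] w 0.0003 ff 5.3 t 19.775
shift in tool axes [ 0.0234 -0.0004  0.0024] turn about tool z for yaw 0.01
along u rel dial -0.08855553090660113 Fu -11.579240905176185
```

Emit:
play_rows(jaw=[255,255,255,255,255], linear=[[0.01,0,0],[0.01,0,0],[0,0,-0.04],[0,0,-0.05],[0,0,-0.05]], delta_rot=[[0,0,0],[0,0,0],[0,0,0],[0,0,0],[0,0,0]])

```text
clock: 20.4
tool_pos: [0.4356, -0.0584, 0.321]
ee_rot: [0.001, 0.165, 0.986, 0.0]
force: [0.3, -0.0, -0.5]
width: 0.0001
finger_force: 0.0
```

Emit:
play_rows(jaw=[255,255,255], linear=[[0,0,0],[0,0,0],[0,0,0]], delta_rot=[[0,0,0],[0,0,0],[0,0,0]])

```text
clock: 20.78
tool_pos: [0.4348, -0.0583, 0.3178]
ee_rot: [-0.001, 0.165, 0.986, -0.0]
force: [0.2, 0.2, -1.0]
width: 0.0001
finger_force: 0.0
```

```bash
python3 line.py new side7; python3 -c "
from h import *
f=pickle.load(open('side7.pkl','rb'));g=pickle.load(open('side0.pkl','rb'))
for k in(f,g):
    I=k['image'].astype(int);r=(I[...,0]>70)&(I[...,1]<.45*I[...,0])&(I[...,2]<.6*I[...,0]);r[:180]=0;r[205:]=0;r[:,:305]=0;r[:,345:]=0
    n,l,s,c=cv2.connectedComponentsWithStats(r.astype(np.uint8));j=1+s[1:,4].argmax();print(s[j],c[j],atz(k,c[j],.182))
cv2.imwrite('pics/s7.png',cv2.resize(f['image'][130:230,240:370,::-1],None,fx=6,fy=5.9,interpolation=cv2.INTER_CUBIC))"
```

```text
pos [ 0.4351 -0.0584  0.3181] yaw 161.02 tilt [-2.5e-03  3.0e-04 -1.0e+00] q [ -9.1   3.2  96.5  -0.   80.5 -80.2] F [-0.4  0.5 -0.4] M [ 0.01 -0.01  0.  ] w 0.0 ff 0.0 t 20.875
shift in tool axes [-0.1056 -0.0009  0.1428] turn about tool z for yaw None
side7 [(array([ -2.62, -11.22]), np.float64(248.9), array([2.07, 5.5 ]), np.float64(256.9)), (array([-2.26, -9.9 ]), np.float64(251.9), array([0.87, 3.8 ]), np.float64(257.2))]
[317 186  13  13 112] [322.47321429 192.57142857] [ 0.46534796 -0.06447756  0.182     ]
[320 188  13  14 118] [326.11864407 194.58474576] [ 0.45450914 -0.06192335  0.182     ]
```

View pics/s7.png

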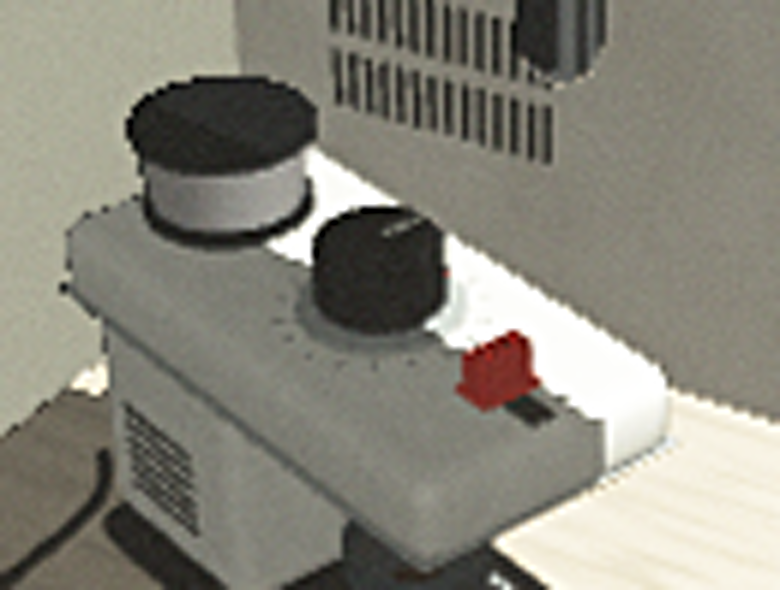

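```bash
python3 -c "
from h import *
f=pickle.load(open('side2.pkl','rb'));o=proj(f,[[.534,-.093,.204]])[0].astype(int)-35
A=[atz(f,np.array([182/5.714,307/5.714])-.4+o,.174),atz(f,np.array([445/6+239.5,272/5.9+129.5]),.174)]
for p in A:
  for D in([.535,-.0932],[.536,-.0928]):
    d=p[:2]-D;print(d.round(4),np.degrees(np.arctan2(d[1],d[0])))"
```

```text
[-0.0077  0.0275] 105.59144075590446
[-0.0087  0.0271] 107.74747085371715
[-0.009  -0.0307] -106.28775934757488
[-0.01   -0.0311] -107.77269572284584
```

```bash
python3 -c "
from workcell import manip
print(manip.job_done())"
```

```text
the job is handed in; nothing more can be done
None
```

I turned the dial clockwise to its stop, opened it seven clicks, let go, pushed the lock tab fully home and handed the job in; the arm stayed clear of the cup, mug, tamper and pitcher, though I took no final picture of those four.

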